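# Check a picture frame for squareness by its two diagonals

### The arm

A 6-joint arm with a two-finger parallel gripper is mounted at the origin on a cart in front of the work surface, level with it; the furniture and walls round the work are solid. World frame = base frame: x ahead of the robot, y to its left, z up, the work surface at z = 0. Lengths are in m, angles in rad, forces in N, time in s.
With the tool pointing down it reaches from about 0.35 to 0.85 m from the base axis. Payload 8.1 kg.
Tool frame: the origin (TCP) lies between the finger pads; the fingertips stand 11 mm ahead of it and the grasp point (between the pads) lies 8 mm behind it (robot.tips_ahead is the distance from the TCP to the fingertips, in m); z points along the fingers, y is the line along which they close (so a half turn about z gives the same grasp; the last joint's range is limited). The gripper opens to 93 mm and grips with 3 to 60 N. Pads are 15 mm wide; open, the fingers measure 128 mm over their backs; the gripper's body (75 mm by 188 mm) begins 65 mm behind the grasp point.
Start: joints at [1.035, 0.13, 1.488, -0, 1.523, -0.085], TCP at [0.261, 0.54, 0.207] pointing down, gripper open.
Joint ranges: [-2.96, 2.96], [-0.89, 2.26], [0.02, 2.5], [-1.34, 4.48], [0, 2.73], [-2.66, 2.66]. Speed limits (rad/s): [2.39, 2.39, 2.79, 3.14, 3.14, 3.14].

### API

Orientations are given as a rotation vector (axis times angle).
In Python, from plant import robot gives the robot as it stands. The module is installed in compiled form; this text tells all that it offers.
- The arm moves only by the tool move_arm, never from a script. Its argument "deltas" is one flat list of numbers, 7 for each row, row after row: the shift along the tool's x, y, z in m, then the turn, a rotation vector about the tool's x, y, z in rad, then the opening, from 0 (shut) to 1 (fully open). A call has 1 to 12 rows; each row is the pose to reach, as a shift and turn from the pose commanded when the call began, along the tool's axes at that moment; what a row does not reach only later rows make up. A row lasts 1/8 s, in which the tool goes at most 62.5 mm and 10.7 degrees, less where a joint would pass 70% of its speed; a pose out of reach is approached as far as the arm can. A call with a gripper value outside its range is refused whole. The fingers move at their own pace and stop on an object; "squeeze" is the grip in N (left out, the last holds). Time passes only in rows, so rows that repeat a pose let the fingers close. It gives the time, the measured TCP pose, the force, the opening and the grip force at its end, in the units of the state.
- robot.read_state(): the state, without advancing time (a new reading comes with each control period).
- robot.read_camera(name): name is "side" or "top" or "wrist"; returns (picture, depth): 384x512x3 uint8, red, green, blue; 384x512 float32, m along the optical axis (not along the pixel's ray), 0 where there is no reading.
- robot.camera_model(name): a dict with "K" (3x3 intrinsics, pixels), "R" (3x3) and "t" (3): a world point X has camera coordinates R X + t; the wrist camera has in their place "tool_from_camera" (4x4, takes a point from camera to tool coordinates, whose origin is the TCP and whose axes are the flange's). Camera axes: x right, y down, z forward; pixel columns grow to the right and rows downward; lengths in m; the calibration is good to about 2 mm. A picture is of the moment at which its call begins: read the wrist's pose just before it. camera_model takes no time and is no camera call.
- robot.close_job(): hands the job in; it is judged then, once.
Trained networks look in the newest picture that a camera, given by its name, has taken for a name from the list of things; names that differ only in an ending like _2 or _b are one class to them, and where a whole thing is asked for, a point or a joint stands for the part that bears it (a point fixed in the world has none). Each returns a list of dicts, best first, with "confidence" (0 to 1); they miss things now and then, are a little off and sometimes report something else, mostly with a low value. They report only what shows in the picture. A call takes as long as a camera call.
- robot.recognise(camera, label): "uv" ([column, row] in pixels, amid what is visible of it).
The state is a dict: "t": time; "q": joint angles; "dq": joint speeds; "joint_torque": joint torques, N m; "tool_pos": TCP position; "orientation": TCP orientation; "force": force on the tool from outside, world axes, zero at the start; "wrist_torque": the same for the moment, N m; "opening": finger opening in m; "gripper_force": force on a finger pad.
Only numpy, scipy, OpenCV 4.12 (cv2) and the standard library are available. Lean on these libraries where they do the work, as an engineer would, in place of code of your own. Each camera call takes 0.05 s, during which the arm holds its last target. There are 200 camera calls.

### The job

Check whether the wooden picture frame on the desk is square: take the rule by its orange grip and lay it flat on the frame, centred, from corner pin to opposite corner pin for a moment, along one diagonal and then along the other. Finish with the rule left lying on the frame along the longer diagonal. Do not shift the frame or the stapler.

Things in the scene. Friction and masses are not known exactly. Their poses are not given: they have to be found in the camera images.
- rule_grip (a point): Aluminium rule, blade 230 x 34 x 5, flat on the desk, about 120 g, symmetric under a half turn. An orange grip bar stands on its middle: 60 long (along the rule), 16 thick (across), top 40 above the underside, foot 24 wide up to 8. This point: rule's centre, 28 above the underside, in the grip: pinch the 16 mm here from above. x along the rule, y across, z up.
- frame: Loose light-wood frame lying flat, 0.5 kg, slides if pushed: four equal rails 20 wide, 16 high, a dark pin flush in the top of each corner. Out of square (80/100 degrees). Origin: centre of the frame at desk level. One diagonal along x, pins at x = +-96; the other along y, pins at y = +-80; z up. With the rule lying on the frame rule_grip is 44 above this origin.
- stapler_mid (a point): Black stapler, 148 x 40 x 50, a bystander loose on the desk beside the frame, on the side away from the rule. This point is at its middle, 25 above its underside.

How it is judged:
On the way:
1. the rule is laid along the shorter diagonal: centred within 20 mm, within about 11 degrees, level, on the frame or at most 6 mm above it (horizontal distance between rule_grip and frame below 0.02 m and angle between the x axis of rule_grip and the y axis of frame, either way round below 0.19 rad and z of rule_grip in the frame of frame between 0.036 and 0.05 m and angle between rule_grip's own z axis and vertical below 0.1 rad), for 0.2 s.
At the end, for the whole second after the job is handed in: The rule lies at rest on the rails along the longer diagonal (after having been on the shorter one): its centre within 20 mm of the frame's centre, its length within about 11 degrees of the diagonal; the frame is within 30 mm of where it was (horizontal distance between rule_grip and frame below 0.02 m and angle between the x axis of rule_grip and the x axis of frame, either way round below 0.19 rad and z of rule_grip in the frame of frame between 0.036 and 0.05 m and angle between rule_grip's own z axis and vertical below 0.1 rad and contact force between rule and frame above 0.3 N and linear speed of rule below 0.02 m/s and distance of frame from where it was at the start of the episode below 0.03 m); the robot touches nothing.
It fails at once if the frame is shifted by more than 30 mm (distance of frame from where it was at the start of the episode above 0.03 m).
It fails at once if the stapler is shifted by more than 30 mm (distance of stapler_mid from where it was at the start of the episode above 0.03 m).
It also fails if it takes over 42 s, if anything falls off the work surface, if the arm or the gripper's body presses on something with over 40 N, if the wrist force passes 120 N, or if a joint passes its speed limit or range.

## Working session

There is one attempt and no reset: what is moved stays moved. The work goes in short steps, Python scripts to look and compute and a tool call to move; the robot and the scene stay as the last step left them, time stands still between calls to the robot, and variables do not carry over. Pictures are saved under pics/ and viewed, at most 10 in all, crops included, and the job is handed in when it is done.

Besides the shell and the picture viewer there is one more tool, called after "Call:" by a JSON object that holds its "method" and its "body", one argument or row to a line. move_arm: Moves the arm, as the interface text tells. Its arguments: {"type":"object","properties":{"deltas":{"type":"array","items":{"type":"number"}},"squeeze":{"type":"number"}},"required":["deltas"]}

```bash
mkdir -p pics; cat > h.py <<'E'
import numpy as np, cv2
from plant import robot
from scipy.spatial.transform import Rotation as R
def cam(name, save=None):
    s=robot.read_state(); im,d=robot.read_camera(name); m=robot.camera_model(name)
    if save: cv2.imwrite('pics/'+save,im[:,:,::-1])
    v,u=np.mgrid[:384,:512]; K=np.array(m['K'])
    P=np.stack([(u-K[0,2])/K[0,0]*d,(v-K[1,2])/K[1,1]*d,d],-1)
    if name=='wrist':
        T=np.array(m['tool_from_camera']); P=P@T[:3,:3].T+T[:3,3]
        P=P@R.from_rotvec(s['orientation']).as_matrix().T+s['tool_pos']
    else: P=(P-np.array(m['t']))@np.array(m['R'])
    P[d==0]=np.nan
    return s,im,P
E
python3 - <<'E'
from h import *
s,im,P=cam('top','top1.png')
for l in ['rule_grip','frame','stapler_mid']:
    for r in robot.recognise('top',l)[:2]:
        u,v=map(int,r['uv']); print(l,r,P[v,u])
print(R.from_rotvec(s['orientation']).as_matrix().round(3),s['t'],s['opening'])
E
```

```text
rule_grip {'uv': [344.8, 213.8], 'confidence': 0.64} [ 0.47212146 -0.17797037  0.03348125]
frame {'uv': [260.6, 190.3], 'confidence': 0.6} [0.53042454 0.01147684 0.00727986]
stapler_mid {'uv': [166.2, 219.4], 'confidence': 0.64} [0.45781847 0.21997231 0.04547142]
[[-0.9    0.436 -0.001]
 [ 0.436  0.9   -0.002]
 [ 0.    -0.002 -1.   ]] 0.0 0.09311623752880081
```

View pics/top1.png

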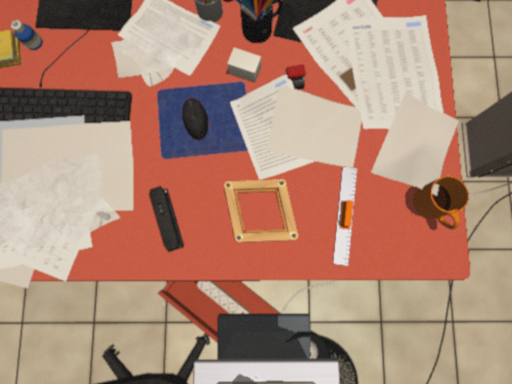

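```bash
cat >> h.py <<'E'
def onplane(name,uv,z):
    m=robot.camera_model(name);K=np.array(m['K']);Rm=np.array(m['R']);t=np.array(m['t'])
    uv=np.atleast_2d(uv).astype(float)
    ray=np.c_[uv,np.ones(len(uv))]@np.linalg.inv(K).T@Rm; c=-Rm.T@t
    return c+ray*((z-c[2])/ray[:,2])[:,None]
E
python3 - <<'E'
from h import *
s,im,P=cam('top')
hsv=cv2.cvtColor(im,cv2.COLOR_RGB2HSV)
def blob(m,c,w):
    k=np.zeros_like(m);k[c[1]-w:c[1]+w,c[0]-w:c[0]+w]=m[c[1]-w:c[1]+w,c[0]-w:c[0]+w]
    n,L,S,C=cv2.connectedComponentsWithStats(k); i=1+np.argmax(S[1:,4]); return (L==i).astype(np.uint8)
print('px',hsv[190,260],hsv[214,345],hsv[250,343],hsv[150,360-100])
H,S_,V=hsv[...,0],hsv[...,1],hsv[...,2]
fr=blob(((H>11)&(H<30)&(V>120)).astype(np.uint8),(261,211),42)
ct=max(cv2.findContours(fr,0,2)[0],key=cv2.contourArea); hull=cv2.convexHull(ct)
q=cv2.approxPolyDP(hull,8,True).reshape(-1,2); print(q)
if len(q)==4:
    X=onplane('top',q,0.016)[:,:2]; print(X.round(3)); print('c',X.mean(0))
    for a,b in((0,2),(1,3)):
        d=X[a]-X[b]; print(np.linalg.norm(d),np.degrees(np.arctan2(d[1],d[0])))
# rule blade: bright, low sat
ru=blob(((S_<70)&(V>150)).astype(np.uint8)|((H>4)&(H<18)&(S_>180)&(V>200)).astype(np.uint8)*0,(345,240),30)
m=((S_<70)&(V>150)).astype(np.uint8); k=np.zeros_like(m);k[160:270,328:362]=m[160:270,328:362]
ys,xs=np.nonzero(k);X=onplane('top',np.c_[xs,ys],0.005)[:,:2]
r=cv2.minAreaRect((X*1000).astype(np.float32));print(r); b=cv2.fitLine((X).astype(np.float32),2,0,.01,.01).ravel();print(b,np.degrees(np.arctan2(b[1],b[0])))
E
```

```text
px [ 14 164 183] [ 13 235 181] [  0   6 231] [ 15  28 203]
[[289 169]
 [297 237]
 [236 241]
 [225 182]]
[[ 0.579 -0.057]
 [ 0.42  -0.073]
 [ 0.411  0.066]
 [ 0.548  0.093]]
c [0.48922809 0.0075134 ]
0.20828130747298207 -36.17714123828036
0.20962373552324326 -127.75633330702105
((480.2594299316406, -185.72122192382812), (247.7732391357422, 65.90455627441406), 0.973669707775116)
[ 0.9953895  -0.095915    0.48320663 -0.18479158] -5.5039864
```

Call:
{"method": "move_arm", "body": {
  "deltas": [-0.398,-0.385,-0.04,0,0,-0.37,1,-0.398,-0.385,-0.04,0,0,-0.37,1,-0.398,-0.385,-0.04,0,0,-0.37,1,-0.398,-0.385,-0.04,0,0,-0.37,1,-0.398,-0.385,-0.04,0,0,-0.37,1,-0.398,-0.385,-0.04,0,0,-0.37,1,-0.398,-0.385,-0.04,0,0,-0.37,1,-0.398,-0.385,-0.04,0,0,-0.37,1,-0.398,-0.385,-0.04,0,0,-0.37,1,-0.398,-0.385,-0.04,0,0,-0.37,1,-0.398,-0.385,-0.04,0,0,-0.37,1,-0.398,-0.385,-0.04,0,0,-0.37,1]
}}

```text
t: 1.75
tool_pos: [0.4515, 0.0214, 0.2465]
orientation: [-0.124, -3.139, -0.0]
force: [0.6, 0.5, -0.9]
opening: 0.093
gripper_force: 0.0
```

```bash
python3 - <<'E'
from h import *
s,im,P=cam('wrist','w1.png')
np.savez('w1.npz',im=im,P=P)
print(s['t'],s['tool_pos'],R.from_rotvec(s['orientation']).as_matrix().round(3),s['q'])
z=P[...,2]; print(np.nanpercentile(z,[1,5,25,50,75,95]))
m=((z>0.010)&(z<0.022)).astype(np.uint8)
n,L,S,C=cv2.connectedComponentsWithStats(m)
for i in range(1,n):
    if S[i,4]>300: print(i,S[i],C[i])
E
```

```text
1.75 [0.45151845 0.02141923 0.24649575] [[-0.997  0.079 -0.   ]
 [ 0.079  0.997  0.   ]
 [ 0.     0.    -1.   ]] [-6.63623416e-02 -2.92571792e-01  1.81642344e+00  2.92821755e-04
  1.61805587e+00 -1.55820425e+00]
[-7.42810402e-01 -7.40028541e-01 -1.64189010e-04  1.20390428e-03
  4.68228561e-02  3.65033137e-01]
7 [ 182  128  140  138 6264] [253.0534802 187.3445083]
19 [ 482  170   30   90 2391] [497.18485989 217.32496863]
46 [191 282  62  11 412] [221.41019417 288.57038835]
67 [ 116  328   74   42 1681] [148.16835217 345.2492564 ]
69 [ 246  329   56   38 1041] [272.16042267 349.23439001]
```

View pics/w1.png

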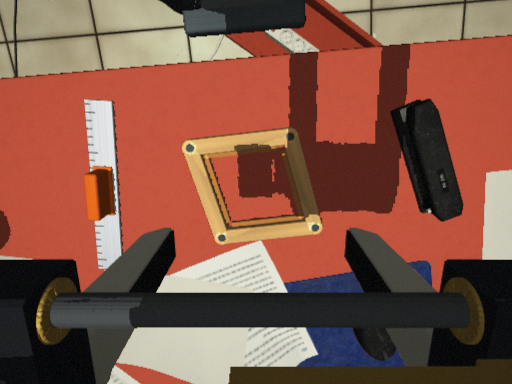

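```bash
cat >> h.py <<'E'
def wplane(s,uv,z):
    m=robot.camera_model('wrist');K=np.array(m['K']);T=np.array(m['tool_from_camera'])
    Rt=R.from_rotvec(s['orientation']).as_matrix()
    uv=np.atleast_2d(uv).astype(float)
    ray=np.c_[uv,np.ones(len(uv))]@np.linalg.inv(K).T@T[:3,:3].T@Rt.T
    c=Rt@T[:3,3]+s['tool_pos']
    return c+ray*((z-c[2])/ray[:,2])[:,None]
def ang(d): return np.degrees(np.arctan2(d[1],d[0]))
E
python3 - <<'E'
from h import *
s=robot.read_state(); f=np.load('w1.npz'); im=f['im']; P=f['P']
g=cv2.cvtColor(im,cv2.COLOR_RGB2GRAY).astype(float); pins=[]
for u,v in [(189,148),(292,135),(315,228),(222,239)]:
    w=np.clip(90-g[v-5:v+6,u-5:u+6],0,None); yy,xx=np.mgrid[v-5:v+6,u-5:u+6]
    pins.append([(w*xx).sum()/w.sum(),(w*yy).sum()/w.sum()])
print(np.round(pins,1))
X=wplane(s,pins,.016)[:,:2]; print(X.round(4),'c',X.mean(0).round(4))
for a,b in((0,2),(1,3)): d=X[a]-X[b]; print(a,b,np.linalg.norm(d),ang(d),((X[a]+X[b])/2).round(4))
hsv=cv2.cvtColor(im,cv2.COLOR_RGB2HSV);H,S,V=cv2.split(hsv)
m=((S<70)&(V>120)); m[:,:75]=0;m[:,130:]=0;m[:90]=0;m[280:]=0
v,u=np.nonzero(m); X=wplane(s,np.c_[u,v],.005)[:,:2]
r=cv2.minAreaRect((X*1000).astype(np.float32));print(r)
b=cv2.fitLine(X.astype(np.float32),2,0,.01,.01).ravel();print(b,ang(b))
Z=P[...,2]; o=(H>6)&(H<18)&(S>200)&(Z>.036)&(Z<.045); o[:,130:]=0
A=P[o]; print(len(A),A.mean(0)); print(cv2.minAreaRect((A[:,:2]*1000).astype(np.float32)))
m=robot.camera_model('wrist'); print(np.array(m['tool_from_camera']).round(3).tolist())
E
```

```text
[[189.7 147.6]
 [291.2 135.8]
 [315.1 227.3]
 [221.7 237.4]]
[[ 0.4263 -0.0631]
 [ 0.4216  0.063 ]
 [ 0.5441  0.0883]
 [ 0.5487 -0.0367]] c [0.4852 0.0129]
0 2 0.19188617812619335 -127.89882521633662 [0.4852 0.0126]
1 3 0.16149300293848518 141.89161183478498 [0.4852 0.0131]
((474.260009765625, -185.3822784423828), (33.81284713745117, 229.62301635742188), 82.30915832519531)
[ 0.9904758  -0.13768706  0.45856383 -0.18280172] -7.9140277
622 [ 0.47289261 -0.1841443   0.03981739]
((474.03448486328125, -185.08006286621094), (16.171613693237305, 59.24757385253906), 82.09371948242188)
[[0.0, -0.963, -0.27, 0.075], [1.0, -0.0, 0.001, 0.0], [-0.001, -0.27, 0.963, -0.178], [0.0, 0.0, 0.0, 1.0]]
```

Call:
{"method": "move_arm", "body": {
  "deltas": [-0.0388,-0.2042,0.1,0,0,0.058,1,-0.0388,-0.2042,0.1,0,0,0.058,1,-0.0388,-0.2042,0.1,0,0,0.058,1,-0.0388,-0.2042,0.1,0,0,0.058,1,-0.0388,-0.2042,0.14,0,0,0.058,1,-0.0388,-0.2042,0.18,0,0,0.058,1,-0.0388,-0.2042,0.205,0,0,0.058,1,-0.0388,-0.2042,0.2245,0,0,0.058,1,-0.0388,-0.2042,0.2245,0,0,0.058,1,-0.0388,-0.2042,0.2245,0,0,0.058,1]
}}

```text
t: 3.05
tool_pos: [0.4748, -0.1861, 0.0231]
orientation: [0.216, 3.133, -0.001]
force: [-0.1, -0.8, -0.0]
opening: 0.0926
gripper_force: 0.0
```

Call:
{"method": "move_arm", "body": {
  "deltas": [0,0,0,0,0,0,0.3,0,0,0,0,0,0,0,0,0,0,0,0,0,0,0,0,0,0,0,0,0,0,0,0,0,0,0,0,0,0,0,0,0,0,0],
  "squeeze": 35
}}

```text
t: 3.8
tool_pos: [0.474, -0.1865, 0.0221]
orientation: [-0.218, -3.134, -0.0]
force: [-0.5, -1.3, -0.4]
opening: 0.0375
gripper_force: 0.0
```

Call:
{"method": "move_arm", "body": {
  "deltas": [0,0,0,0,0,0,0,0,0,0,0,0,0,0,0,0,0,0,0,0,0,0,0,0,0,0,0,0,0,0,0,0,0,0,0]
}}

```text
t: 4.42
tool_pos: [0.4741, -0.1865, 0.0221]
orientation: [-0.218, -3.134, -0.0]
force: [-0.4, 0.3, 0.6]
opening: 0.0152
gripper_force: 35.0
```

Call:
{"method": "move_arm", "body": {
  "deltas": [0,0,-0.02,0,0,0,0,0,0,-0.05,0,0,0,0,0,0,-0.08,0,0,0,0,0,0,-0.08,0,0,0,0,0,0,-0.08,0,0,0,0]
}}

```text
t: 5.05
tool_pos: [0.4735, -0.1863, 0.1011]
orientation: [-0.218, -3.133, -0.001]
force: [-0.0, 0.1, -2.1]
opening: 0.0156
gripper_force: 35.0
```

```bash
python3 - <<'E'
from h import *
s,im,P=cam('wrist','w2.png')
print(s['t'],s['tool_pos'],ang(R.from_rotvec(s['orientation']).as_matrix()[:,0]),s['opening'],s['gripper_force'],s['force'])
Z=P[...,2]; print([ (np.round(P[v,u],3)) for u,v in[(256,60),(256,120),(256,180),(256,220)]])
cam('side','s2.png')
E
```

```text
5.05 [ 0.47353214 -0.18631619  0.10105586] 172.0448858794336 0.015590938191172554 34.98733878135681 [-0.03131555  0.06488698 -2.14485091]
[array([ 0.378, -0.175,  0.085]), array([ 0.41 , -0.179,  0.085]), array([ 0.444, -0.184,  0.091]), array([ 0.458, -0.186,  0.12 ])]
```

View pics/w2.png

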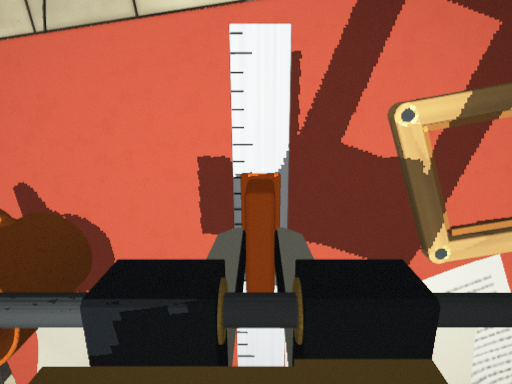

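Call:
{"method": "move_arm", "body": {
  "deltas": [0.016,0.1988,0,0,0,0.526,0,0.016,0.1988,0,0,0,0.526,0,0.016,0.1988,0,0,0,0.526,0,0.016,0.1988,0,0,0,0.526,0,0.016,0.1988,0,0,0,0.526,0,0.016,0.1988,0.03,0,0,0.526,0,0.016,0.1988,0.03,0,0,0.526,0,0.016,0.1988,0.03,0,0,0.526,0]
}}

```text
t: 6.15
tool_pos: [0.4856, 0.0119, 0.0723]
orientation: [-1.026, -2.969, 0.001]
force: [-0.0, 0.9, -1.5]
opening: 0.0151
gripper_force: 35.0
```

```bash
python3 - <<'E'
from h import *
s,im,P=cam('wrist','w3.png')
print(s['t'],s['tool_pos'],ang(R.from_rotvec(s['orientation']).as_matrix()[:,0]),s['opening'],s['force'])
E
```

```text
6.15 [0.48556006 0.01187469 0.07226259] 141.86964572567226 0.015116323865205878 [-0.00888175  0.86651367 -1.53625058]
```

View pics/w3.png

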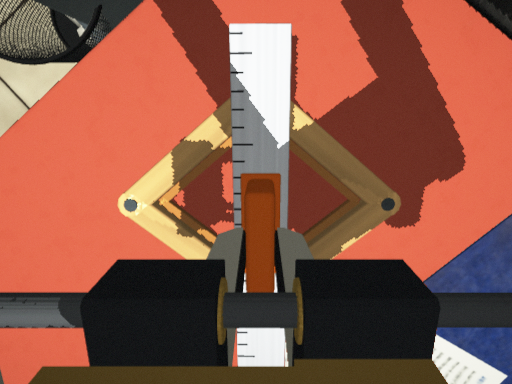

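Call:
{"method": "move_arm", "body": {
  "deltas": [0,0,0.02,0,0,0,0,0,0,0.029,0,0,0,0,0,0,0.033,0,0,0,0,0,0,0.033,0,0,0,0,0,0,0.033,0,0,0,0,0,0,0.033,0,0,0,0,0,0,0.033,0,0,0,0,0,0,0.033,0,0,0,0]
}}

```text
t: 7.2
tool_pos: [0.4858, 0.0126, 0.0392]
orientation: [1.025, 2.97, 0.0]
force: [0.2, 1.3, -1.7]
opening: 0.0155
gripper_force: 35.0
```

Call:
{"method": "move_arm", "body": {
  "deltas": [0,0,0.001,0,0,0,0,0,0,0.0015,0,0,0,0,0,0,0.0015,0,0,0,0,0,0,0.0015,0,0,0,0,0,0,0.0015,0,0,0,0]
}}

```text
t: 7.82
tool_pos: [0.486, 0.0127, 0.038]
orientation: [1.025, 2.969, 0.0]
force: [-1.2, 1.7, 6.0]
opening: 0.0156
gripper_force: 35.0
```

```bash
python3 - <<'E'
from h import *
s,im,P=cam('wrist','w4.png')
print(s['t'],s['tool_pos'],ang(R.from_rotvec(s['orientation']).as_matrix()[:,0]),s['opening'],s['force'])
m=lambda b:[np.round(P[v,u],4) for u,v in b]
print(m([(260,40),(260,90),(260,140),(131,195),(388,195),(200,140)]))
cam('side','s4.png')
E
```

```text
7.825 [0.48600144 0.01267789 0.03797431] 141.91196449273963 0.015623233800467661 [-1.16438712  1.73223091  6.03489876]
[array([0.4026, 0.0785, 0.0226]), array([0.4229, 0.0627, 0.0213]), array([0.4451, 0.0453, 0.0194]), array([ 0.4224, -0.0398,  0.0168]), array([0.5221, 0.0873, 0.0168]), array([0.4231, 0.0166, 0.0162])]
```

View pics/w4.png

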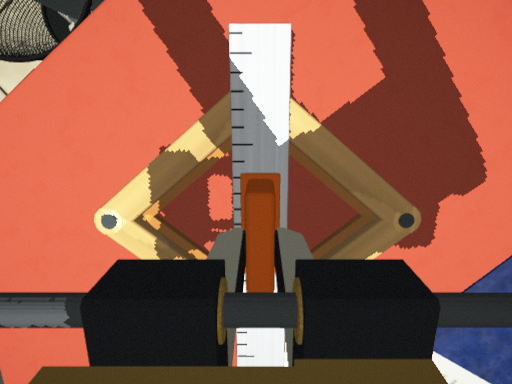

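View pics/s4.png

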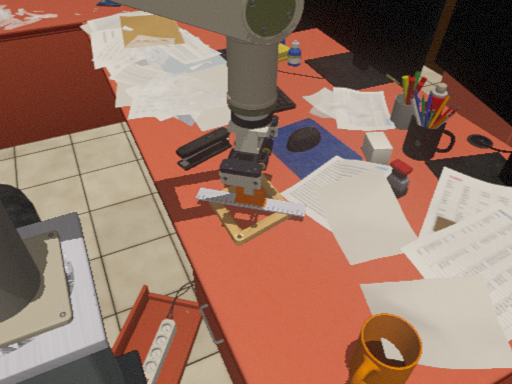

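```bash
python3 - <<'E'
from h import *
s,im,P=cam('wrist')
for (a,b,c,d) in [(30,165,242,284)]:
    A=P[a:b,c:d].reshape(-1,3);A=A[~np.isnan(A).any(1)]
    M=np.c_[A[:,:2]-A[:,:2].mean(0),np.ones(len(A))];co=np.linalg.lstsq(M,A[:,2],rcond=None)[0]
    print(co,np.std(A[:,2]-M@co))
A=P[205:235,100:118].reshape(-1,3);B=P[205:235,398:415].reshape(-1,3)
print(np.nanmean(A,0),np.nanmean(B,0))
g=cv2.cvtColor(im,cv2.COLOR_RGB2GRAY).astype(float);pins=[]
for u,v in[(109,221),(406,220)]:
    w=np.clip(90-g[v-8:v+9,u-8:u+9],0,None); yy,xx=np.mgrid[v-8:v+9,u-8:u+9]
    pins.append([(w*xx).sum()/w.sum(),(w*yy).sum()/w.sum()])
X=wplane(s,pins,.016);print(X,X.mean(0),ang(X[1]-X[0]))
E
```

```text
[0.00594668 0.00531778 0.02140248] 0.0006698052808138049
[ 0.42524034 -0.06318342  0.01593914] [0.54357504 0.08769902 0.01610491]
[[ 0.42665379 -0.05948523  0.016     ]
 [ 0.54390101  0.08749824  0.016     ]] [0.4852774 0.0140065 0.016    ] 51.42099209114377
```

Call:
{"method": "move_arm", "body": {
  "deltas": [0,0,-0.02,0,0,0,0,0,0,-0.05,0,0,0,0,0,0,-0.05,0,0,0.18,0,0,0,-0.05,0,0,0.36,0,0,0,-0.05,0,0,0.54,0,0,0,-0.05,0,0,0.72,0,0,0,-0.05,0,0,0.9,0,0,0,-0.05,0,0,1.08,0,0,0,-0.05,0,0,1.26,0,0,0,-0.05,0,0,1.44,0,0,0,-0.05,0,0,1.57,0,0,0,-0.05,0,0,1.57,0]
}}

```text
t: 9.48
tool_pos: [0.4854, 0.0124, 0.0871]
orientation: [-2.824, -1.377, 0.001]
force: [-0.0, 0.3, -1.8]
opening: 0.0156
gripper_force: 35.0
```

Call:
{"method": "move_arm", "body": {
  "deltas": [0,0,0.02,0,0,0,0,0,0,0.04,0,0,0,0,0,0,0.048,0,0,0,0,0,0,0.05,0,0,0,0,0,0,0.05,0,0,0,0,0,0,0.05,0,0,0,0]
}}

```text
t: 10.22
tool_pos: [0.4862, 0.0126, 0.0382]
orientation: [2.823, 1.377, 0.001]
force: [-0.0, 0.6, -1.8]
opening: 0.0155
gripper_force: 35.0
```

```bash
python3 - <<'E'
from h import *
s,im,P=cam('wrist','w5.png')
print(s['t'],s['tool_pos'],ang(R.from_rotvec(s['orientation']).as_matrix()[:,0]),s['opening'],s['force'],s['q'])
E
```

```text
10.225 [0.4862283  0.01260834 0.03817648] 51.980447922608434 0.015469492164590789 [-0.04767193  0.56934109 -1.82253767] [-7.96170111e-02 -2.54459675e-02  1.97009057e+00  1.09158981e-04
  1.19592947e+00  5.83909693e-01]
```

View pics/w5.png

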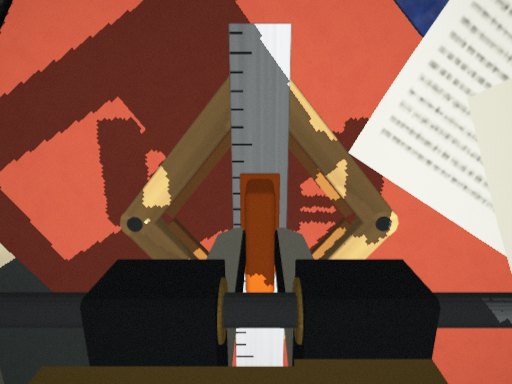

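Call:
{"method": "move_arm", "body": {
  "deltas": [0,0,0.0005,0,0,0,0,0,0,0.0005,0,0,0,0,0,0,0.0005,0,0,0,0.3,0,0,0.0005,0,0,0,0.5,0,0,0.0005,0,0,0,0.5,0,0,0.0005,0,0,0,0.5,0,0,0.0005,0,0,0,0.5,0,0,0.0005,0,0,0,0.5]
}}

```text
t: 11.28
tool_pos: [0.4858, 0.0126, 0.0371]
orientation: [2.824, 1.376, 0.0]
force: [-0.5, 0.2, 0.7]
opening: 0.0467
gripper_force: 0.0
```

Call:
{"method": "move_arm", "body": {
  "deltas": [0,0,-0.02,0,0,0,0.5,0,0,-0.05,0,0,0,0.5,0,0,-0.1,0,0,0,0.5,0,0,-0.15,0,0,0,0.5,0,0,-0.2,0,0,0,0.5,0,0,-0.2,0,0,0,0.5,0,0,-0.2,0,0,0,0.5]
}}

```text
t: 12.15
tool_pos: [0.4856, 0.0126, 0.2366]
orientation: [-2.824, -1.376, 0.0]
force: [-0.7, 0.6, -0.5]
opening: 0.0465
gripper_force: 0.0
```

```bash
python3 - <<'E'
from h import *
s,im,P=cam('wrist','w6.png')
print(s['t'],s['tool_pos'],s['opening'],s['force'])
cam('top','top6.png')
E
```

```text
12.15 [0.4855949  0.01258753 0.23660033] 0.046522345360982084 [-0.73929737  0.56946784 -0.48891047]
```

View pics/w6.png

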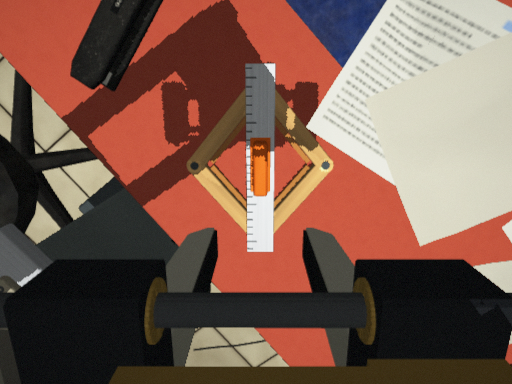

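The rule lies on the frame along the longer diagonal. It is centred between the other two pins at (194,166) and (326,165), with the grip at (260,167). The gripper is clear, so I am handing in.

```bash
python3 -c "
from plant import robot
print(robot.close_job())"
```

```text
the job is handed in; nothing more can be done
None
```

I laid the rule along the shorter diagonal, then left it lying centred along the longer one with the gripper clear; by the pins the diagonals measure about 161 mm and 192 mm, so the frame is out of square, and the job is handed in at about 12 s with no verdict returned.

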